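# Put three mixed-up scaffold fittings back into their own trays

## Robot

A 6-joint arm with a two-finger parallel gripper is mounted at the origin on the work surface. World frame = base frame: x ahead of the robot, y to its left, z up, the work surface at z = 0. Lengths are in m, angles in rad, forces in N, time in s.
With the tool pointing down it reaches from about 0.4 to 0.825 m from the base axis. Payload 7 kg.
Tool frame: the origin (TCP) lies at the very end of the fingers, on their centre line; the grasp point (between the pads) lies 19 mm behind it; z points along the fingers, y is the line along which they close (so a half turn about z gives the same grasp; the last joint's range is limited). The gripper opens to 88 mm and grips with 3 to 60 N. Pads are 19 mm wide; open, the fingers measure 130 mm over their backs; the gripper's body (78 mm by 193 mm) begins 47 mm behind the grasp point.
Start: joints at [-0.91, 0.359, 0.012, 0, -1.224, -0.288], TCP at [0.246, -0.629, 0.227] pointing down, gripper open.
Joint ranges: [-3.07, 3.07], [-1.43, 2.12], [-1.02, 1.25], [-3.03, 1.67], [-3.05, -0], [-3.03, 3.03]. Speed limits (rad/s): [2.39, 2.39, 3.01, 3.14, 3.14, 3.14].

## Interface

Orientations are given as [roll, pitch, yaw] about the fixed x, y, z axes, in that order (R = Rz(yaw) Ry(pitch) Rx(roll)).
In Python, from station import arm, grab_frame gives the robot as it stands.
- The arm moves only by the tool jog_arm, never from a script. Its argument "deltas" is a list that holds one entry, the list of rows, each a list of 4 numbers: the shift along the tool's x, y, z in units of 60 mm (1.0 is 60 mm), then the turn about the tool's z in units of 5 degrees (1.0 is 5 degrees). A call has 1 to 8 rows; each row is the pose to reach, as a shift and turn from the pose commanded when the call began, along the tool's axes at that moment; what a row does not reach only later rows make up. A row lasts 1/8 s, in which the tool goes at most 62.5 mm and 10.7 degrees, less where a joint would pass 70% of its speed; a pose out of reach is approached as far as the arm can. A call with a gripper value outside its range is refused whole. "grip" is the finger opening in mm, from 0 to 87.6, set as the call begins (left out, the last holds). The fingers move at their own pace and stop on an object; "squeeze" is the grip in N (left out, the last holds). Time passes only in rows, so rows that repeat a pose let the fingers close. It gives the time, the measured TCP pose, the force, the opening and the grip force at its end, in the units of the state.
- arm.get_state(): the state, without advancing time (a new reading comes with each control period).
- grab_frame(name): name is "scene" or "top" or "wrist"; returns a dict with "img" (384x512x3 uint8, red, green, blue), "vfov" (degrees; the focal length in pixels is half the picture's height over the tangent of half this angle, whatever the lens; pixels are square), "cx", "cy" (the principal point, pixels), "xyz" and "rotation" of the camera in the world. Camera axes: x right, y down, z forward; pixel columns grow to the right and rows downward; lengths in m; the calibration is good to about 2 mm. The wrist camera is an equidistant fisheye: a pixel r from the principal point sees the ray r / f radians off the axis. A picture is of the moment at which its call begins. There is no depth.
- arm.job_done(): hands the job in; it is judged then, once.
The state is a dict: "t": time; "q": joint angles; "qd": joint speeds; "joint_efforts": joint torques, N m; "eef_pos": TCP position; "ee_rot": TCP orientation; "force": force on the tool from outside, world axes, zero at the start; "moment": the same for the moment, N m; "width": finger opening in m; "gripper_force": force on a finger pad.
Only numpy, scipy, OpenCV 4.12 (cv2) and the standard library are available. Lean on these libraries where they do the work, as an engineer would, in place of code of your own. Each camera call takes 0.05 s, during which the arm holds its last target. There are 200 camera calls.

## Task

The three scaffold fittings on the bench were each put back in the wrong tray. Set one aside on the empty rubber mat to make room, then move each fitting into the tray whose label shows its shape, so that each lies flat on its tray's floor the way up it is now, in the middle of the tray to within 15 mm. Set every fitting down rather than dropping it, and do not disturb the wrench or the grease tin.

Things in the scene. Friction and masses are not known exactly. Their poses are not given: they have to be found in the camera images.
- base_plate: Steel scaffold base plate, 0.5-0.9 kg: square plate 120 x 120 x 6 mm (sides along x, y), in its middle an upright tube stub, 38 mm diameter, top 76 mm above the underside. Origin: centre of the underside; z up. Grip the stub. Starts in the wing nut's tray. It goes flat into a tray only with its sides nearly parallel to the tray's (any quarter turn).
- wing_nut: Large wing nut of a screw jack, steel, 0.3-0.6 kg: hollow hub of 56 mm diameter, 45 mm high, 40 mm hole; two wings along +x and -x, 132 mm over their ends, 14 mm thick, 28 mm high. Origin: centre of the underside, on the hub's axis; z up. Grip the hub across y. Starts in the bracket's tray. Fits a tray at any turn.
- bracket: Folded U-shaped steel bracket, 0.3-0.6 kg: channel open at the top, 110 mm long (x), 50 mm wide (y), 42 mm high, walls 5 mm, bottom 6 mm; a dark cross bolt at x = -38 mm with heads 20 mm across standing 8 mm out on both sides. Origin: centre of the underside; z up. Grip the side walls across y at x = 0. Starts in the base plate's tray. Fits a tray at any turn.
- tray_plate: Home of the base plate: shallow plywood tray, fixed. Origin: under the middle of its square nest, at bench level. Nest 145 x 145 mm inside, floor 6 mm above the bench, walls 6 mm thick, top 14 mm above the bench. Outside 157 mm along x, y from -79 to +125 mm: at y = +101 mm a 14 mm high ledge has a white label with a dark outline of its fitting: a square with a round dot in it.
- tray_nut: Home of the wing nut: shallow plywood tray, fixed. Origin: under the middle of its square nest, at bench level. Nest 145 x 145 mm inside, floor 6 mm above the bench, walls 6 mm thick, top 14 mm above the bench. Outside 157 mm along x, y from -79 to +125 mm: at y = +101 mm a 14 mm high ledge has a white label with a dark outline of its fitting: a ring with two straight wings.
- tray_bracket: Home of the bracket: shallow plywood tray, fixed. Origin: under the middle of its square nest, at bench level. Nest 145 x 145 mm inside, floor 6 mm above the bench, walls 6 mm thick, top 14 mm above the bench. Outside 157 mm along x, y from -79 to +125 mm: at y = +101 mm a 14 mm high ledge has a white label with a dark outline of its fitting: two parallel bars with one crossbar nearer one end.
- mat: The free spot: an empty black rubber mat, 165 x 165 mm, 3 mm thick, fixed to the bench. Origin: centre of its underside, at bench level. The trays, the mat, the wrench and the tin change places from start to start.
- wrench: Bystander, loose: steel wrench 160 mm long, lying flat on the bench roughly along y, less than 20 mm high. Origin: near its middle, at bench level; x along its length. Leave it alone.
- grease_tin: Bystander, loose: round tin 70 mm in diameter and 70 mm high with a black lid, standing. Origin: centre of its underside. Leave it alone.
Mind the look-alikes: they are no part of the job. Leave any purple look-alike of the wing_nut alone. What is shaped like the bracket but blue is not meant.

How it is judged:
On the way:
1. one of the fittings has been set down and released on the rubber mat (its centre within 60 mm of the mat's centre) (((horizontal distance between base_plate and mat below 0.06 m and z of base_plate in the frame of mat below 0.007 m and contact force between the fingers and base_plate below 0.5 N and linear speed of base_plate below 0.02 m/s and angular speed of base_plate below 0.15 rad/s and angle between base_plate's own z axis and vertical below 0.06 rad) or (horizontal distance between wing_nut and mat below 0.06 m and z of wing_nut in the frame of mat below 0.007 m and contact force between the fingers and wing_nut below 0.5 N and linear speed of wing_nut below 0.02 m/s and angular speed of wing_nut below 0.15 rad/s and angle between wing_nut's own z axis and vertical below 0.06 rad) or (horizontal distance between bracket and mat below 0.06 m and z of bracket in the frame of mat below 0.007 m and contact force between the fingers and bracket below 0.5 N and linear speed of bracket below 0.02 m/s and angular speed of bracket below 0.15 rad/s and angle between bracket's own z axis and vertical below 0.06 rad))), for 0.2 s.
At the end, for the whole second after the job is handed in: Base plate, wing nut and bracket each lie flat (tilt below 0.06 rad) on the floor of their own labelled tray, underside centre within 15 mm of the middle of the nest, released and at rest (horizontal distance between base_plate and tray_plate below 0.015 m and z of base_plate in the frame of tray_plate below 0.01 m and contact force between the fingers and base_plate below 0.5 N and linear speed of each of base_plate, wing_nut, bracket below 0.02 m/s and angular speed of each of base_plate, wing_nut, bracket below 0.15 rad/s and angle between each of base_plate, wing_nut, bracket's own z axis and vertical below 0.06 rad and horizontal distance between wing_nut and tray_nut below 0.015 m and z of wing_nut in the frame of tray_nut below 0.01 m and contact force between the fingers and wing_nut below 0.5 N and horizontal distance between bracket and tray_bracket below 0.015 m and z of bracket in the frame of tray_bracket below 0.01 m and contact force between the fingers and bracket below 0.5 N); the robot touches nothing.
It fails at once if the wrench is moved by more than 20 mm or tipped over (distance of wrench from where it was at the start of the episode above 0.02 m).
It fails at once if the grease tin is moved by more than 20 mm or tipped over (distance of grease_tin from where it was at the start of the episode above 0.02 m or angle between grease_tin's own z axis and vertical above 0.3 rad).
It fails at once if a fitting is dropped (falls freely from more than about 25 mm) ((linear speed of base_plate above 0.7 m/s and contact force between the fingers and base_plate below 0.2 N) or (linear speed of wing_nut above 0.7 m/s and contact force between the fingers and wing_nut below 0.2 N) or (linear speed of bracket above 0.7 m/s and contact force between the fingers and bracket below 0.2 N)).
It also fails if it takes over 90 s, if anything falls off the work surface, if the arm or the gripper's body presses on something with over 40 N, if the wrist force passes 120 N, or if a joint passes its speed limit or range.

## Working session

There is one attempt and no reset: what is moved stays moved. The work goes in short steps, Python scripts to look and compute and a tool call to move; the robot and the scene stay as the last step left them, time stands still between calls to the robot, and variables do not carry over. Pictures are saved under pics/ and viewed, at most 14 in all, crops included, and the job is handed in when it is done.

Besides the shell and the picture viewer there is one more tool, called after ">>>" as name([rows], argument=value, ...), one row to a line, values as JSON. jog_arm: Moves the arm, as the interface text tells. Its arguments: {"type":"object","properties":{"deltas":{"type":"array"},"grip":{"type":"number"},"squeeze":{"type":"number"}},"required":["deltas"]}

```bash
ls; mkdir -p pics; cat > h.py <<'E'
import numpy as np, cv2
from station import arm, grab_frame
def save(n,f): cv2.imwrite(f'pics/{n}.png',f['img'][:,:,::-1])
def foc(f): return f['img'].shape[0]/2/np.tan(np.radians(f['vfov'])/2)
def ray(f,u,v,fish=False):
    F=foc(f);x,y=u-f['cx'],v-f['cy']
    if fish:
        r=np.hypot(x,y);t=r/F;d=np.array([np.sin(t)*x/max(r,1e-9),np.sin(t)*y/max(r,1e-9),np.cos(t)])
    else: d=np.array([x/F,y/F,1.])
    return np.array(f['rotation'])@d
def onz(f,u,v,z,fish=False):
    d=ray(f,u,v,fish);o=np.array(f['xyz']);return o+d*(z-o[2])/d[2]
E
python3 - <<'E'
from h import *
import pickle
d={}
for n in('top','scene'):
    f=grab_frame(n);d[n]=f;save(n+'0',f);print(n,f['vfov'],f['cx'],f['cy'],f['xyz'],np.round(f['rotation'],3).tolist())
pickle.dump(d,open('f0.pkl','wb'))
s=arm.get_state();print(s['t'],s['eef_pos'],s['ee_rot'],s['width'])
E
```

```text
pics
top 56.59402226883635 254.0762219049914 194.68934631059588 [ 0.43279631 -0.09716059  1.01341767] [-3.072, 0.008, -1.542]
scene 53.37569699360758 255.30061934412004 188.23587894892214 [ 1.06245427 -0.13872745  0.76908959] [-2.473, -0.01, 1.504]
0.1 [ 0.24566723 -0.62824648  0.22573316] [ 3.14011864e+00 -1.25301122e-04 -2.76889451e+00] 0.08748773968173491
```

```bash
cat > ed.py <<'E'
s=open('h.py').read()
s=s.replace("return np.array(f['rotation'])@d","return Rotation.from_euler('xyz',f['rotation']).apply(d)").replace("import numpy","from scipy.spatial.transform import Rotation\nimport numpy",1)
open('h.py','w').write(s)
E
python3 ed.py; python3 -c "
import cv2
a=cv2.imread('pics/top0.png');cv2.imwrite('pics/top0b.png',cv2.resize(a,(800,600),interpolation=cv2.INTER_CUBIC))"
```

```text
(no output)
```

View pics/top0b.png

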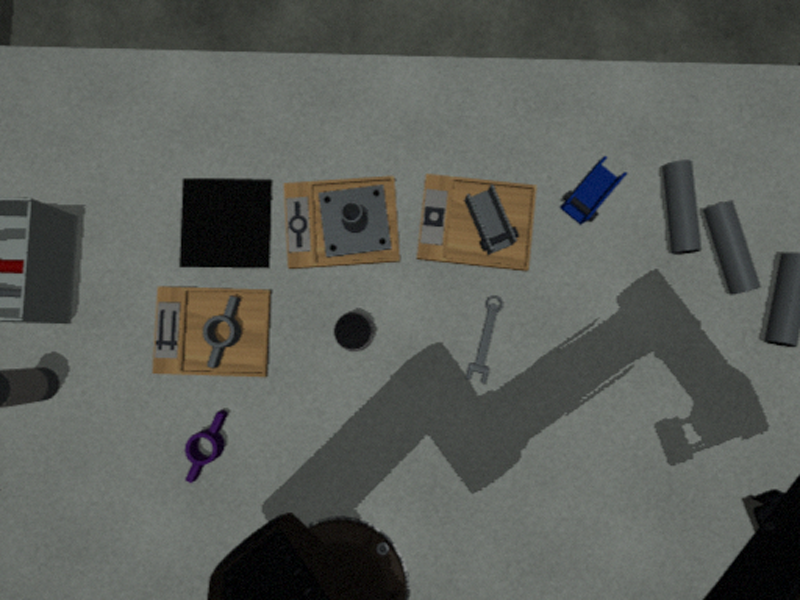

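View pics/scene0.png

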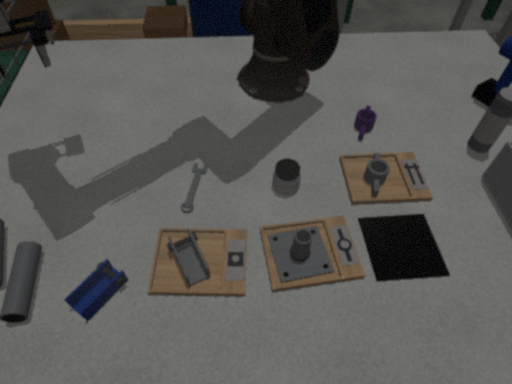

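```bash
cat > m.py <<'E'
from h import *
import pickle
f=pickle.load(open('f0.pkl','rb'))['top']
im=f['img'];hsv=cv2.cvtColor(im,cv2.COLOR_RGB2HSV)
def quad(mask,z,name,mn=800):
    mask=cv2.morphologyEx(mask,cv2.MORPH_CLOSE,np.ones((5,5),np.uint8))
    for c in cv2.findContours(mask,cv2.RETR_EXTERNAL,cv2.CHAIN_APPROX_NONE)[0]:
        if cv2.contourArea(c)<mn: continue
        u,v=c[:,0].mean(0)
        P=np.array([onz(f,*p,z)[:2] for p in c[:,0]],np.float32)
        r=cv2.minAreaRect(P*1000);b=cv2.boxPoints(r)
        print(name,'px',np.round([u,v]),'ctr',np.round(r[0]),'size',np.round(r[1]),'ang',round(r[2],1),'corners',np.round(b).tolist())
o=((hsv[...,0]>8)&(hsv[...,0]<25)&(hsv[...,1]>75)).astype(np.uint8)*255
o[310:]=0
quad(o,.014,'tray')
k=(im.max(2)<35).astype(np.uint8)*255;k[:100]=0;k[310:]=0
quad(k,.003,'black',300)
cv2.imwrite('pics/o.png',np.hstack([o,k]))
crop=lambda x,y,w,h:cv2.resize(im[y:y+h,x:x+w,::-1],None,fx=4,fy=4,interpolation=cv2.INTER_CUBIC)
a=crop(180,105,200,75);b=crop(90,175,100,140)
a2=np.zeros((600,800,3),np.uint8);a2[:300]=a;a2[300:600,:400]=cv2.resize(b,(400,560))[:300];a2[300:600,400:]=cv2.resize(b,(400,560))[260:]
cv2.imwrite('pics/crop.png',a2)
E
python3 m.py
```

```text
tray px [134. 212.] ctr [445. 246.] size [204. 157.] ang 89.9 corners [[366.0, 144.0], [523.0, 143.0], [523.0, 348.0], [366.0, 348.0]]
tray px [217. 142.] ctr [650.  20.] size [158. 201.] ang 5.2 corners [[562.0, 113.0], [580.0, -88.0], [738.0, -74.0], [719.0, 127.0]]
tray px [303. 142.] ctr [ 657. -226.] size [201. 158.] ang 85.4 corners [[570.0, -320.0], [728.0, -333.0], [744.0, -132.0], [586.0, -120.0]]
black px [225. 211.] ctr [453.  -6.] size [62. 62.] ang 46.8 corners [[409.0, -7.0], [454.0, -50.0], [497.0, -4.0], [451.0, 38.0]]
black px [144. 143.] ctr [644. 233.] size [160. 163.] ang 1.5 corners [[562.0, 313.0], [566.0, 149.0], [727.0, 154.0], [722.0, 317.0]]
```

View pics/crop.png

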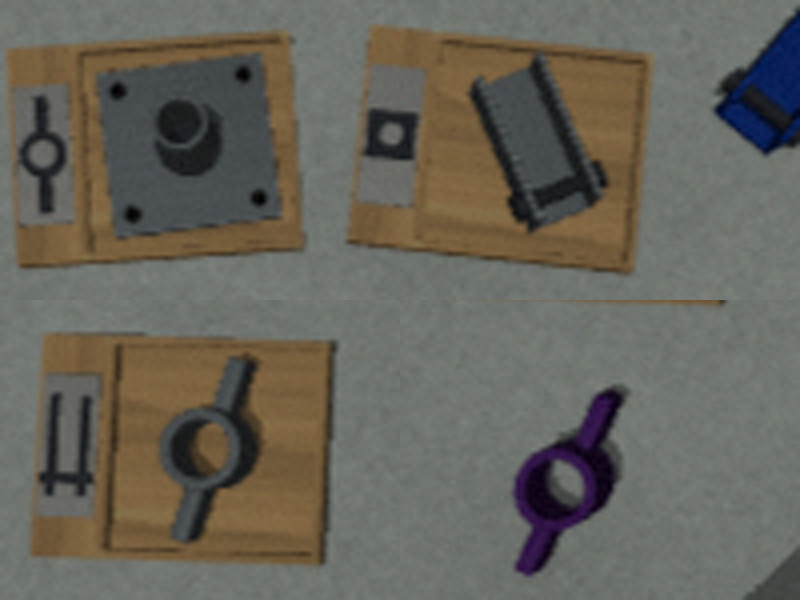

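Candidates (512x384 pixels): wing nut grey at (142,212) vs purple (131,286); bracket grey at (315,141) vs blue (380,122). The grey ones lie in trays and fit the description. The labels show nut tray (217,142), plate tray (303,142) and bracket tray (134,212). The mat is at (144,143), and the tray sizes match what was given.

```bash
cat > obj.py <<'E'
from h import *
# nest centre mm, yaw (deg) of tray y-axis minus 90
T={'bracket':((445,223),0.),'nut':((652,-3),5.1),'plate':((655,-249),-4.6),'mat':((644,233),0)}
def meas(f,where,z,rad=66,mx=None):
    """grey blob inside the nest; contour cast on height z -> minAreaRect"""
    hsv=cv2.cvtColor(f['img'],cv2.COLOR_RGB2HSV);c,a=T[where];c=np.array(c)/1000
    g=(hsv[...,1]<70).astype(np.uint8)*255
    # keep only pixels whose floor point is within the nest
    v,u=np.mgrid[:384,:512];P=np.array([onz(f,x,y,.02)[:2] for x,y in zip(u.ravel()[::1],v.ravel())]).reshape(384,512,2)-c
    t=np.radians(a);X=P[...,0]*np.cos(t)+P[...,1]*np.sin(t);Y=-P[...,0]*np.sin(t)+P[...,1]*np.cos(t)
    g[(abs(X)>.072)|(abs(Y)>.072)]=0
    g=cv2.morphologyEx(g,cv2.MORPH_OPEN,np.ones((2,2),np.uint8))
    k=max(cv2.findContours(g,cv2.RETR_EXTERNAL,cv2.CHAIN_APPROX_NONE)[0],key=cv2.contourArea)
    Q=np.array([onz(f,*p,z)[:2]*1000 for p in k[:,0]],np.float32);r=cv2.minAreaRect(Q)
    print(where,'px',k[:,0].mean(0).round(),'ctr',np.round(r[0],1),'size',np.round(r[1]),'ang',round(r[2],1),np.round(cv2.boxPoints(r)).tolist())
    return g
if __name__=='__main__':
    import pickle
    f=pickle.load(open('f0.pkl','rb'))['top']
    g=meas(f,'nut',.012)|meas(f,'plate',.048)|meas(f,'bracket',.034)
    cv2.imwrite('pics/g.png',cv2.resize(g[100:260,90:350],None,fx=3,fy=3))
    for n,u,v,z in [('stub top',180+183/4,105+121/4,.082),('hub top',90+201/4,175+146/4,.051),('wing A top',90+236/4,175+60/4,.034),('wing B',90+185/4,175+232/4,.034)]: print(n,np.round(onz(f,u,v,z)*1000))
    # bracket rim corners in crop: (475,85),(540,60),(600,195),(535,225)
    for u,v in [(475,88),(541,60),(601,195),(535,225)]: print(np.round(onz(f,180+u/4,105+v/4,.048)*1000)[:2])
E
python3 obj.py
```

```text
nut px [228. 142.] ctr [650.5  -7.4] size [120. 120.] ang 9.1 [[582.0, 42.0], [601.0, -76.0], [719.0, -57.0], [700.0, 61.0]]
plate px [314. 141.] ctr [ 652.1 -248.8] size [112.  67.] ang 23.6 [[587.0, -240.0], [614.0, -302.0], [717.0, -257.0], [690.0, -196.0]]
bracket px [143. 213.] ctr [441.5 218.3] size [120.  63.] ang 2.8 [[380.0, 247.0], [383.0, 184.0], [503.0, 190.0], [500.0, 253.0]]
stub top [653.  -8.  82.]
hub top [445. 219.  51.]
wing A top [505. 203.  34.]
wing B [386. 233.  34.]
[ 689. -204.]
[ 710. -249.]
[ 618. -292.]
[ 596. -247.]
```

View pics/g.png

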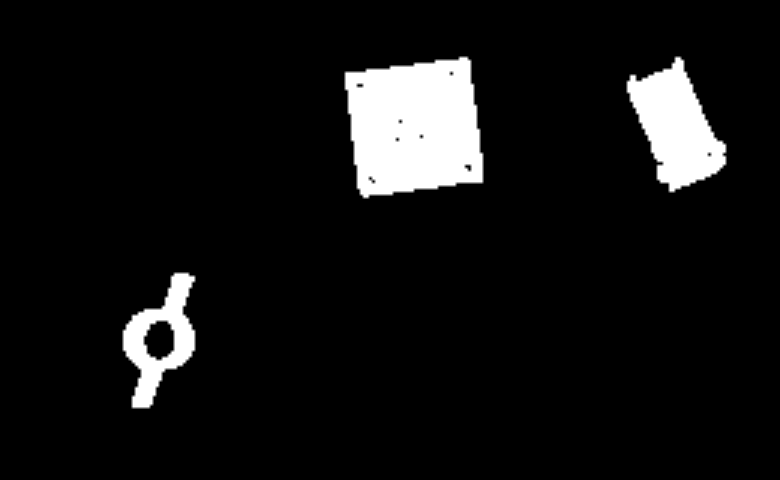

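```bash
cat >> h.py <<'E'
def plan(x,y,z,psi=None):
    """mm, deg -> jog units from the present pose"""
    s=arm.get_state();p=np.array(s['eef_pos'])*1000;w=s['ee_rot'][2];d=np.array([x,y,z])-p
    t=0 if psi is None else (np.degrees(w)-psi+180)%360-180
    print('at',p.round(1),'yaw',np.degrees(w).round(2),'w',round(s['width']*1000,1),'t',round(s['t'],1),'q6',round(s['q'][5],2))
    print('units',np.round([(d[0]*np.cos(w)+d[1]*np.sin(w))/60,(d[0]*np.sin(w)-d[1]*np.cos(w))/60,-d[2]/60,t/5],2).tolist())
E
python3 -c "
from h import *
plan(653,-248,130,-155)"
```

```text
at [ 245.7 -628.2  225.7] yaw -158.65 w 87.5 t 0.1 q6 -0.29
units [-8.63, 3.43, 1.6, -0.73]
```

>>> jog_arm([
  [[-0.8,0.32,0,-0.1],[-1.7,0.68,0,-0.3],[-2.6,1.03,0,-0.5],[-3.5,1.4,0,-0.7],[-4.4,1.75,0,-0.73],[-5.3,2.1,0,-0.73],[-6.2,2.46,0,-0.73],[-7.1,2.8,0,-0.73]],
], grip=87)

```text
t: 1.1
eef_pos: [0.5824, -0.3154, 0.2263]
ee_rot: [3.141, -0.0, -2.705]
force: [0.8, -0.3, 0.5]
width: 0.0873
gripper_force: 0.0
```

>>> jog_arm([
  [[-0.7,0.25,0.4,0],[-1.2,0.5,0.9,0],[-1.5,0.6,1.3,0],[-1.5,0.6,1.3,0],[-1.5,0.6,1.3,0]],
])

```text
t: 1.72
eef_pos: [0.6477, -0.2467, 0.149]
ee_rot: [-3.141, -0.0, -2.705]
force: [-0.4, -0.7, 0.5]
width: 0.0867
gripper_force: 0.0
```

```bash
python3 - <<'E'
from h import *
plan(653,-248,130,-155)
f=grab_frame('wrist');save('w1',f);print(f['vfov'],f['cx'],f['cy'],f['xyz'])
E
```

```text
at [ 647.7 -246.7  149. ] yaw -154.98 w 86.7 t 1.7 q6 -1.05
units [-0.07, -0.06, 0.32, 0.0]
65.70646984690485 249.10129354084847 192.67307911326864 [ 0.58370469 -0.27731625  0.30582388]
```

View pics/w1.png

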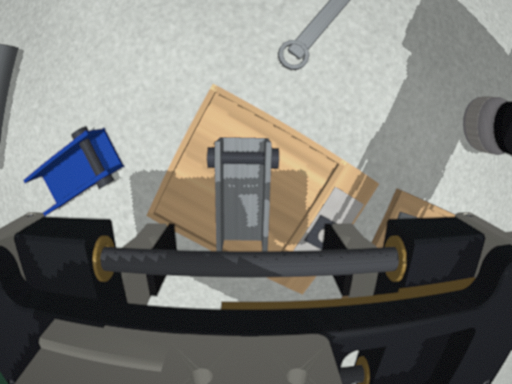

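```bash
python3 - <<'E'
from h import *
f=grab_frame('wrist')
for p,z in[((243,157),.035),((217,142),.048),((269,142),.048),((218,240),.048),((267,240),.048)]: print(np.round(onz(f,*p,z,True)*1000))
E
```

```text
[ 624. -265.   35.]
[ 619. -292.   48.]
[ 600. -251.   48.]
[ 704. -254.   48.]
[ 684. -212.   48.]
```

>>> jog_arm([
  [[-0.14,-0.04,0.5,0],[-0.14,-0.04,1.0,0],[-0.14,-0.04,1.5,0],[-0.14,-0.04,1.9,0],[-0.14,-0.04,2.1,0],[-0.14,-0.04,2.1,0]],
])

```text
t: 2.58
eef_pos: [0.6561, -0.2454, 0.0226]
ee_rot: [3.141, -0.0, -2.706]
force: [0.0, 0.3, 0.7]
width: 0.0872
gripper_force: 0.0
```

>>> jog_arm([
  [[0,0,0,0],[0,0,0,0],[0,0,0,0],[0,0,0,0],[0,0,0,0],[0,0,0,0]],
], grip=30, squeeze=35)

```text
t: 3.32
eef_pos: [0.657, -0.2452, 0.0232]
ee_rot: [-3.141, 0.001, -2.705]
force: [1.1, -2.3, 4.2]
width: 0.0499
gripper_force: 35.0
```

>>> jog_arm([
  [[0,0,-0.3,0],[0,0,-0.9,0],[0,0,-1.6,0],[0,0,-2.3,0],[-0.25,0.57,-2.7,0],[-0.55,1.26,-2.7,0],[-0.85,1.95,-2.7,0],[-1.15,2.64,-2.7,0]],
])

```text
t: 4.32
eef_pos: [0.6507, -0.0706, 0.1848]
ee_rot: [3.14, -0.001, -2.705]
force: [0.6, -0.4, -3.9]
width: 0.0498
gripper_force: 35.0
```

>>> jog_arm([
  [[-0.35,0.8,0,0],[-0.7,1.6,0,0],[-1.05,2.4,0,0],[-1.4,3.2,0,0],[-1.7,3.9,0,0],[-1.9,4.4,0,0],[-2.0,4.6,0,0],[-2.03,4.66,0,0]],
])

```text
t: 5.32
eef_pos: [0.6435, 0.233, 0.1844]
ee_rot: [3.141, -0.001, -2.704]
force: [-0.1, -0.9, -3.3]
width: 0.0498
gripper_force: 35.0
```

```bash
python3 - <<'E'
from h import *
plan(644,233,21,-155);print(arm.get_state()['gripper_force'])
E
```

```text
at [643.5 233.  184.4] yaw -154.94 w 49.8 t 5.3 q6 -1.76
units [-0.01, -0.0, 2.72, 0.01]
34.99814808368683
```

>>> jog_arm([
  [[0,0,0.6,0],[0,0,1.3,0],[0,0,2.0,0],[0,0,2.4,0],[0,0,2.58,0],[0,0,2.66,0],[0,0,2.71,0],[0,0,2.74,0]],
])

```text
t: 6.32
eef_pos: [0.6446, 0.2329, 0.0211]
ee_rot: [3.141, 0.001, -2.705]
force: [-0.3, 0.2, -3.6]
width: 0.0498
gripper_force: 35.0
```

>>> jog_arm([
  [[0,0,0,0],[0,0,0,0],[0,0,0,0],[0,0,0,0]],
], grip=60)

```text
t: 6.82
eef_pos: [0.6442, 0.2328, 0.0205]
ee_rot: [3.142, 0.0, -2.705]
force: [-0.2, -0.2, -0.5]
width: 0.0602
gripper_force: 0.0
```

>>> jog_arm([
  [[0,0,-0.5,0],[0,0,-1.2,0],[0,0,-2.0,0],[0.3,-0.7,-2.2,0],[0.7,-1.6,-2.2,0],[1.1,-2.5,-2.2,0],[1.5,-3.4,-2.2,0],[1.58,-3.68,-2.2,0]],
], grip=87)

```text
t: 7.82
eef_pos: [0.6511, -0.0107, 0.1524]
ee_rot: [-3.141, -0.0, -2.708]
force: [-0.1, 1.5, -0.4]
width: 0.087
gripper_force: 0.0
```

>>> jog_arm([
  [[0,0,0,0],[0,0,0,0]],
])

```text
t: 8.07
eef_pos: [0.6516, -0.0067, 0.1521]
ee_rot: [3.141, 0.0, -2.705]
force: [-0.3, 0.4, 0.4]
width: 0.0872
gripper_force: 0.0
```

```bash
python3 - <<'E'
from h import *
from obj import *
import pickle
plan(651,-7,42,-155)
f=grab_frame('wrist');save('w2',f)
g=grab_frame('top');save('t2',g);pickle.dump((f,g),open('f2.pkl','wb'))
E
```

```text
at [651.6  -6.7 152.1] yaw -154.96 w 87.2 t 8.1 q6 -1.42
units [0.01, 0.0, 1.84, 0.01]
```

View pics/w2.png

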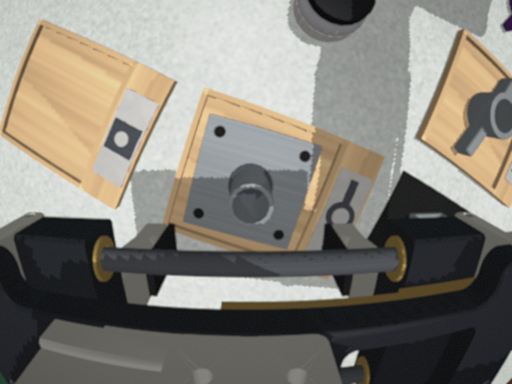

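```bash
python3 - <<'E'
from h import *
import pickle
f,g=pickle.load(open('f2.pkl','rb'))
H=np.array([onz(f,*p,.012,True)*1000 for p in[(220,131),(305,156),(198,213),(278,234)]]);print(H.round(),H.mean(0).round())
for a,b in((0,1),(2,3),(0,2),(1,3)):
    d=H[b]-H[a];print(np.degrees(np.arctan2(d[1],d[0])).round(1),np.linalg.norm(d).round())
print(onz(f,251,208,.082,True).round(3))
print('tray_plate corners',[onz(f,*p,.014,True)[:2].round(3).tolist() for p in[(41,21),(175,81),(116,206),(4,133)]],'nest',[onz(f,*p,.014,True)[:2].round(3).tolist() for p in[(41,21)]])
E
```

```text
[[617. -56.  12.]
 [603.  33.  12.]
 [706. -42.  12.]
 [691.  46.  12.]] [654.  -5.  12.]
98.8 90.0
99.4 89.0
8.5 90.0
8.5 89.0
[ 0.656 -0.004  0.082]
tray_plate corners [[0.575, -0.315], [0.589, -0.118], [0.739, -0.131], [0.723, -0.321]] nest [[0.575, -0.315]]
```

>>> jog_arm([
  [[-0.03,0,0.5,0],[-0.03,0,1.0,0],[-0.03,0,1.5,0],[-0.03,0,1.8,0],[-0.03,0,1.83,0]],
])

```text
t: 8.8
eef_pos: [0.6525, -0.0063, 0.0412]
ee_rot: [3.141, -0.002, -2.704]
force: [0.7, 0.3, 0.6]
width: 0.0867
gripper_force: 0.0
```

>>> jog_arm([
  [[0,0,0,0],[0,0,0,0],[0,0,0,0],[0,0,0,0],[0,0,0,0],[0,0,0,0],[0,0,0,0]],
], grip=20, squeeze=45)

```text
t: 9.68
eef_pos: [0.653, -0.0065, 0.0425]
ee_rot: [3.141, -0.0, -2.705]
force: [-2.2, 2.4, 2.7]
width: 0.0377
gripper_force: 45.0
```

>>> jog_arm([
  [[0,0,-0.2,0],[0,0,-0.6,0],[0,0,-1.0,0],[0.15,-0.33,-1.3,0],[0.4,-0.88,-1.3,0.5],[0.65,-1.43,-1.3,1.0],[0.9,-1.98,-1.3,1.5],[1.15,-2.53,-1.3,2.1]],
])

```text
t: 10.68
eef_pos: [0.6538, -0.1756, 0.12]
ee_rot: [3.141, -0.001, -2.89]
force: [0.6, -0.0, -6.3]
width: 0.0377
gripper_force: 45.0
```

```bash
python3 -c "
from h import *
plan(655,-249,43,-168.6)"
```

```text
at [ 653.8 -175.6  120. ] yaw -165.61 w 37.7 t 10.7 q6 -1.34
units [0.29, -1.19, 1.28, 0.6]
```

>>> jog_arm([
  [[0.15,-0.6,0,0.3],[0.25,-1.0,0,0.6],[0.3,-1.21,0,0.6],[0.3,-1.21,0.2,0.6],[0.3,-1.21,0.5,0.6],[0.3,-1.21,0.8,0.6],[0.3,-1.21,0.8,0.6]],
])

```text
t: 11.55
eef_pos: [0.6539, -0.2472, 0.0694]
ee_rot: [3.14, -0.005, -2.94]
force: [-0.3, -0.1, -6.3]
width: 0.0375
gripper_force: 45.0
```

```bash
python3 - <<'E'
from h import *
plan(655,-249,43,-168.6)
g=grab_frame('top');c=g['img'][90:190,230:380];cv2.imwrite('pics/t3.png',cv2.resize(c[:,:,::-1],None,fx=5,fy=5))
E
```

```text
at [ 653.9 -247.2   69.4] yaw -168.45 w 37.5 t 11.6 q6 -1.29
units [-0.01, -0.03, 0.44, 0.03]
```

View pics/t3.png

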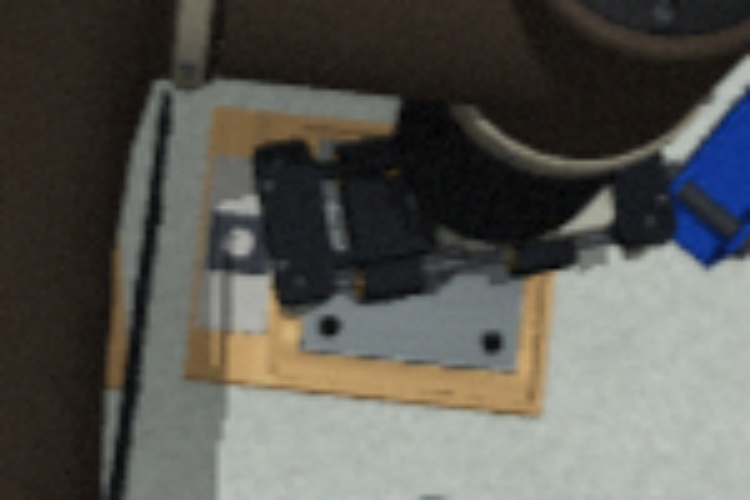

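>>> jog_arm([
  [[0,-0.03,0.12,0],[0,-0.03,0.25,0],[0,-0.03,0.34,0],[0,-0.03,0.4,0],[0,-0.03,0.44,0],[0,-0.03,0.46,0],[0,-0.03,0.46,0]],
])

```text
t: 12.48
eef_pos: [0.656, -0.2501, 0.0448]
ee_rot: [-3.142, 0.0, -2.941]
force: [-0.2, -0.4, -5.6]
width: 0.0379
gripper_force: 45.0
```

```bash
python3 -c "
from h import *
plan(655,-249,43,-168.6);print(arm.get_state()['force'])"
```

```text
at [ 656.  -250.1   44.8] yaw -168.49 w 37.9 t 12.5 q6 -1.28
units [0.01, 0.02, 0.03, 0.02]
[-0.1670872  -0.39299312 -5.6465608 ]
```

>>> jog_arm([
  [[0,0,0.03,0],[0,0,0.05,0],[0,0,0.05,0]],
])

```text
t: 12.85
eef_pos: [0.6561, -0.2502, 0.0425]
ee_rot: [-3.141, 0.001, -2.941]
force: [-2.3, -0.1, 0.6]
width: 0.0376
gripper_force: 45.0
```

>>> jog_arm([
  [[0,0,0,0],[0,0,0,0],[0,0,0,0],[0,0,0,0],[0,0,0,0],[0,0,-0.3,0],[0,0,-0.9,0],[0,0,-1.5,0]],
], grip=87)

```text
t: 13.85
eef_pos: [0.6561, -0.2502, 0.134]
ee_rot: [-3.141, 0.0, -2.941]
force: [1.3, -0.6, -0.0]
width: 0.087
gripper_force: 0.0
```

```bash
python3 -c "
from h import *
plan(445,219,150,-194)"
```

```text
at [ 656.1 -250.2  134. ] yaw -168.48 w 87.0 t 13.8 q6 -1.28
units [1.89, 8.37, -0.27, 5.1]
```

>>> jog_arm([
  [[0.1,0.5,-0.2,0.3],[0.3,1.4,-0.4,0.9],[0.52,2.3,-0.5,1.6],[0.73,3.2,-0.5,2.3],[0.93,4.1,-0.5,3.0],[1.13,5.0,-0.5,3.7],[1.35,5.9,-0.5,4.4],[1.55,6.8,-0.5,5.1]],
])

```text
t: 14.85
eef_pos: [0.4829, 0.1328, 0.1634]
ee_rot: [3.14, 0.002, 2.896]
force: [0.6, 0.7, -0.3]
width: 0.087
gripper_force: 0.0
```

```bash
python3 -c "
from h import *
plan(445,219,130,-194)"
```

```text
at [482.9 132.8 163.4] yaw 165.9 w 87.0 t 14.8 q6 -2.48
units [0.96, 1.24, 0.56, -0.02]
```

>>> jog_arm([
  [[0.4,0.6,0,0],[0.8,1.1,0,0],[0.96,1.24,0,0],[0.96,1.24,0,0],[0.96,1.24,0,0]],
])

```text
t: 15.48
eef_pos: [0.4458, 0.2166, 0.1621]
ee_rot: [3.141, 0.0, 2.897]
force: [0.3, -0.4, 0.2]
width: 0.0866
gripper_force: 0.0
```

```bash
python3 - <<'E'
from h import *
import pickle
plan(445,219,22,-194)
f=grab_frame('wrist');save('w3',f);g=grab_frame('top');pickle.dump((f,g),open('f3.pkl','wb'))
E
```

```text
at [445.8 216.6 162.1] yaw 165.98 w 86.6 t 15.5 q6 -2.67
units [0.02, 0.04, 2.34, -0.0]
```

View pics/w3.png

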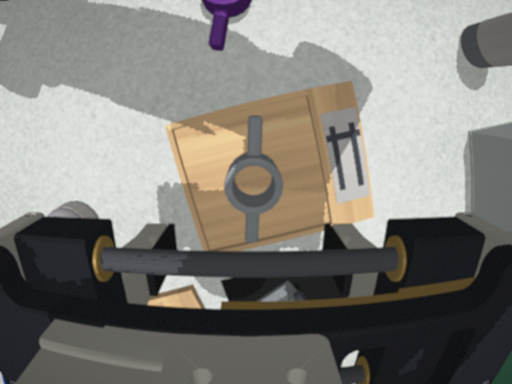

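```bash
python3 - <<'E'
from h import *
import pickle
f,g=pickle.load(open('f3.pkl','rb'))
print(onz(f,254,182,.051,True).round(3),'wing end',onz(f,255,117,.034,True).round(3),onz(f,252,230,.034,True).round(3))
print('tray corners',[onz(f,*p,.014,True)[:2].round(3).tolist() for p in[(168,127),(352,82),(373,215),(205,250)]])
E
```

```text
[0.44  0.223 0.051] wing end [0.383 0.238 0.034] [0.494 0.208 0.034]
tray corners [[0.37, 0.149], [0.369, 0.347], [0.52, 0.346], [0.513, 0.148]]
```

>>> jog_arm([
  [[0.08,0.06,0.6,0],[0.08,0.06,1.2,0],[0.08,0.06,1.8,0],[0.08,0.06,2.2,0],[0.08,0.06,2.34,0],[0.08,0.06,2.34,0]],
])

```text
t: 16.32
eef_pos: [0.4419, 0.2215, 0.0213]
ee_rot: [-3.141, -0.0, 2.897]
force: [-0.5, 0.9, 0.2]
width: 0.0868
gripper_force: 0.0
```

>>> jog_arm([
  [[0,0,0,0],[0,0,0,0],[0,0,0,0],[0,0,0,0],[0,0,0,0],[0,0,0,0]],
], grip=35, squeeze=40)

```text
t: 17.08
eef_pos: [0.4418, 0.222, 0.0218]
ee_rot: [3.141, 0.0, 2.898]
force: [-2.4, 0.0, 6.5]
width: 0.0562
gripper_force: 40.0
```

>>> jog_arm([
  [[0,0,-0.2,0],[0,0,-0.7,0],[0,0,-1.3,0],[-0.3,-0.2,-1.8,0],[-0.8,-0.52,-1.9,0],[-1.4,-0.91,-1.9,0],[-2.0,-1.3,-1.9,0],[-2.6,-1.69,-1.9,0]],
])

```text
t: 18.08
eef_pos: [0.5688, 0.0847, 0.1355]
ee_rot: [-3.142, -0.001, 2.897]
force: [0.6, 1.1, -5.0]
width: 0.056
gripper_force: 40.0
```

>>> jog_arm([
  [[-0.6,-0.39,0,0],[-1.1,-0.72,0,0],[-1.5,-0.97,0,0],[-1.7,-1.1,0,0],[-1.7,-1.1,0.3,0],[-1.7,-1.1,0.8,0],[-1.7,-1.1,1.2,0],[-1.7,-1.1,1.2,0]],
])

```text
t: 19.08
eef_pos: [0.6487, -0.0025, 0.0605]
ee_rot: [-3.139, -0.005, 2.898]
force: [-0.5, 0.8, -3.7]
width: 0.0558
gripper_force: 40.0
```

```bash
python3 -c "
from h import *
plan(652,-3,22,166);print(arm.get_state()['gripper_force'])"
```

```text
at [648.7  -2.5  60.5] yaw 166.03 w 55.8 t 19.1 q6 -2.11
units [-0.06, 0.0, 0.64, 0.01]
39.99910855432972
```

>>> jog_arm([
  [[-0.05,0,0.2,0],[-0.05,0,0.4,0],[-0.05,0,0.52,0],[-0.05,0,0.58,0],[-0.05,0,0.62,0],[-0.05,0,0.65,0],[-0.05,0,0.65,0],[-0.05,0,0.65,0]],
])

```text
t: 20.08
eef_pos: [0.6546, -0.0036, 0.0246]
ee_rot: [3.141, 0.0, 2.897]
force: [0.7, 0.5, -4.3]
width: 0.0559
gripper_force: 40.0
```

```bash
python3 -c "
from h import *
plan(652,-3,22,166);print(arm.get_state()['force'])"
```

```text
at [654.6  -3.6  24.6] yaw 166.01 w 55.9 t 20.1 q6 -2.11
units [0.04, -0.0, 0.04, 0.0]
[ 0.66392436  0.45288146 -4.31260635]
```

Still hanging about 2.5 mm up, so I lower a little, release and lift.

>>> jog_arm([
  [[0.04,0,0.02,0],[0.04,0,0.04,0],[0.04,0,0.05,0],[0.04,0,0.05,0]],
])

```text
t: 20.58
eef_pos: [0.652, -0.003, 0.0219]
ee_rot: [-3.142, -0.0, 2.898]
force: [-3.9, 1.3, 4.1]
width: 0.056
gripper_force: 40.0
```

>>> jog_arm([
  [[0,0,0,0],[0,0,0,0],[0,0,0,0],[0,0,0,0],[0,0,0,0],[0,0,-0.4,0],[0,0,-1.1,0],[0,0,-1.9,0]],
], grip=85)

```text
t: 21.58
eef_pos: [0.6516, -0.0031, 0.1359]
ee_rot: [-3.141, -0.001, 2.897]
force: [0.1, 0.6, 1.2]
width: 0.0849
gripper_force: 0.0
```

```bash
python3 -c "
from h import *
plan(644,233,140,-155)"
```

```text
at [651.6  -3.1 135.9] yaw 166.01 w 84.9 t 21.6 q6 -2.11
units [1.07, 3.79, -0.07, -7.8]
```

>>> jog_arm([
  [[0.15,0.5,-0.1,-1],[0.4,1.3,-0.1,-2.5],[0.6,2.1,-0.1,-4],[0.8,2.8,-0.1,-5.5],[1.0,3.5,-0.1,-7],[1.07,3.79,-0.1,-7.8],[1.07,3.79,-0.1,-7.8],[1.07,3.79,-0.1,-7.8]],
], grip=87)

```text
t: 22.58
eef_pos: [0.6447, 0.2327, 0.1412]
ee_rot: [-3.142, -0.0, -2.706]
force: [0.2, -0.2, 0.7]
width: 0.0869
gripper_force: 0.0
```

```bash
python3 - <<'E'
from h import *
plan(644.5,233,20.5,-155)
f=grab_frame('wrist');save('w4',f);print(f['cx'])
E
```

```text
at [644.7 232.7 141.2] yaw -155.06 w 86.9 t 22.6 q6 -1.77
units [0.0, 0.01, 2.01, -0.01]
249.10129354084847
```

View pics/w4.png

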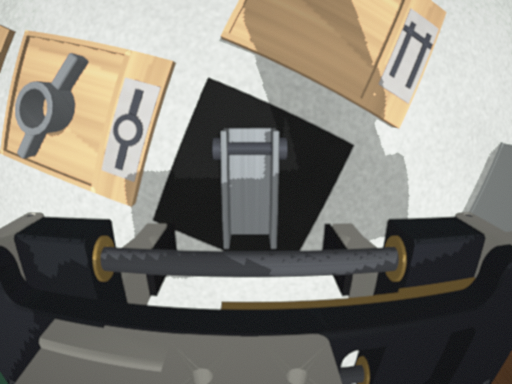

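>>> jog_arm([
  [[0,0,0.5,0],[0,0,1.0,0],[0,0,1.5,0],[0,0,1.9,0],[0,0,2.01,0],[0,0,2.01,0]],
])

```text
t: 23.38
eef_pos: [0.6451, 0.2326, 0.021]
ee_rot: [-3.141, -0.0, -2.706]
force: [0.2, 0.2, 1.1]
width: 0.0869
gripper_force: 0.0
```

>>> jog_arm([
  [[0,0,0,0],[0,0,0,0],[0,0,0,0],[0,0,0,0],[0,0,0,0],[0,0,0,0]],
], grip=30, squeeze=35)

```text
t: 24.12
eef_pos: [0.6449, 0.2332, 0.021]
ee_rot: [-3.142, 0.0, -2.705]
force: [-0.2, 1.1, 2.1]
width: 0.0499
gripper_force: 35.0
```

```bash
python3 -c "
from h import *
plan(444,223,140,-155)"
```

```text
at [644.9 233.2  21. ] yaw -154.99 w 49.9 t 24.1 q6 -1.76
units [3.11, 1.26, -1.98, 0.0]
```

>>> jog_arm([
  [[0,0,-0.2,0],[0,0,-0.7,0],[0,0,-1.3,0],[0.4,0.16,-1.6,0],[1.1,0.45,-1.6,0],[1.8,0.73,-1.6,0],[2.5,1.01,-1.6,0],[3.0,1.2,-1.6,0]],
])

```text
t: 25.12
eef_pos: [0.4492, 0.2217, 0.117]
ee_rot: [3.141, -0.001, -2.705]
force: [0.5, 0.9, -3.5]
width: 0.0496
gripper_force: 35.0
```

>>> jog_arm([
  [[0.11,0.06,0,0],[0.11,0.06,0,0],[0.11,0.06,0.4,0],[0.11,0.06,0.8,0],[0.11,0.06,1.1,0],[0.11,0.06,1.2,0],[0.11,0.06,1.2,0]],
])

```text
t: 26.0
eef_pos: [0.4443, 0.2228, 0.0446]
ee_rot: [-3.141, -0.001, -2.705]
force: [-0.3, -0.4, -3.3]
width: 0.05
gripper_force: 35.0
```

```bash
python3 -c "
from h import *
plan(444,223,23,-155);print(arm.get_state()['force'])"
```

```text
at [444.3 222.8  44.6] yaw -155.0 w 50.0 t 26.0 q6 -2.0
units [0.0, 0.0, 0.36, -0.0]
[-0.32300442 -0.40338903 -3.34882367]
```

Contact should come at about TCP z = 23.5.

>>> jog_arm([
  [[0,0,0.15,0],[0,0,0.26,0],[0,0,0.32,0],[0,0,0.35,0],[0,0,0.37,0],[0,0,0.37,0],[0,0,0.37,0]],
])

```text
t: 26.88
eef_pos: [0.4437, 0.2227, 0.0239]
ee_rot: [-3.142, 0.0, -2.705]
force: [-6.2, -1.8, 14.0]
width: 0.0497
gripper_force: 35.0
```

>>> jog_arm([
  [[0,0,0,0],[0,0,0,0],[0,0,0,0],[0,0,0,0],[0,0,0,0],[0,0,-0.4,0],[0,0,-1.2,0],[0,0,-2.0,0]],
], grip=80)

```text
t: 27.88
eef_pos: [0.4435, 0.2225, 0.1437]
ee_rot: [-3.141, -0.001, -2.705]
force: [1.4, 0.8, -0.1]
width: 0.0798
gripper_force: 0.0
```

>>> jog_arm([
  [[0,0,-0.4,0],[-0.2,-0.7,-1.0,0],[-0.4,-1.4,-1.0,0],[-0.8,-2.1,-1.0,0],[-1.1,-2.8,-1.0,0],[-1.4,-3.5,-1.0,0],[-1.7,-4.2,-1.0,0],[-2.0,-4.9,-1.0,0]],
])

```text
t: 28.88
eef_pos: [0.6777, 0.0059, 0.2022]
ee_rot: [3.141, -0.0, -2.705]
force: [0.5, 0.6, 1.1]
width: 0.0803
gripper_force: 0.0
```

```bash
python3 - <<'E'
from h import *
f=grab_frame('top');cv2.imwrite('pics/end.png',cv2.resize(f['img'][80:330,60:460,::-1],(800,500),interpolation=cv2.INTER_CUBIC))
import pickle;pickle.dump(f,open('fe.pkl','wb'))
import obj
for a in[('plate',.012),('nut',.034),('bracket',.048)]: obj.meas(f,*a)
E
```

```text
plate px [314. 143.] ctr [ 654.5 -251.7] size [120. 121.] ang 85.6 [[590.0, -307.0], [710.0, -316.0], [719.0, -196.0], [599.0, -187.0]]
nut px [227. 140.] ctr [649.6  -4.8] size [125.  56.] ang 5.0 [[585.0, 18.0], [590.0, -38.0], [714.0, -27.0], [709.0, 29.0]]
bracket px [142. 213.] ctr [440.5 213.3] size [112.  67.] ang 22.4 [[376.0, 223.0], [401.0, 161.0], [505.0, 204.0], [480.0, 266.0]]
```

View pics/end.png

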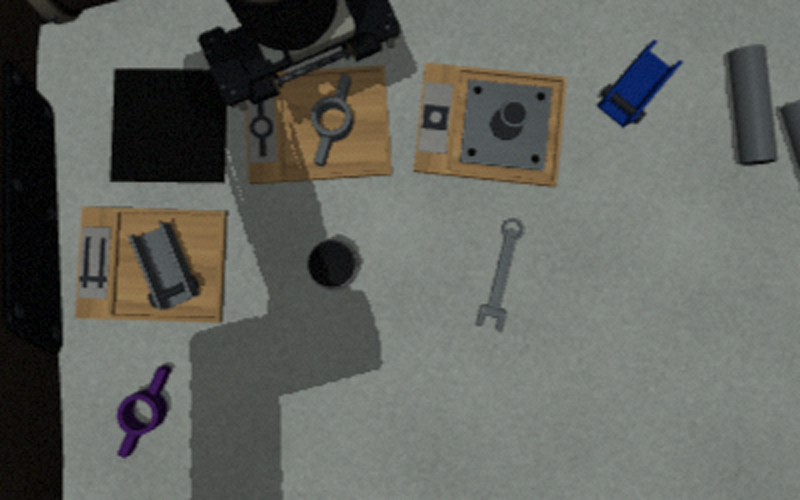

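```bash
python3 - <<'E'
from h import *
import pickle
f=pickle.load(open('fe.pkl','rb'))
q=lambda u,v,z:(onz(f,60+u/2-.25,80+v/2-.25,z)[:2]*1000).round()
B=np.array([q(*p,.048) for p in[(131,238),(176,222),(198,295),(155,308)]]);print(B.tolist(),B.mean(0))
N=np.array([q(*p,.014) for p in[(117,211),(224,213),(221,318),(115,316)]]);print(N.tolist(),N.mean(0))
c=f['img'][170:250,95:180,::-1];cv2.imwrite('pics/br.png',cv2.resize(c,None,fx=7,fy=7,interpolation=cv2.INTER_CUBIC))
E
```

```text
[[478.0, 263.0], [502.0, 202.0], [404.0, 168.0], [385.0, 225.0]] [442.25 214.5 ]
[[518.0, 297.0], [519.0, 146.0], [372.0, 143.0], [370.0, 292.0]] [444.75 219.5 ]
```

View pics/br.png

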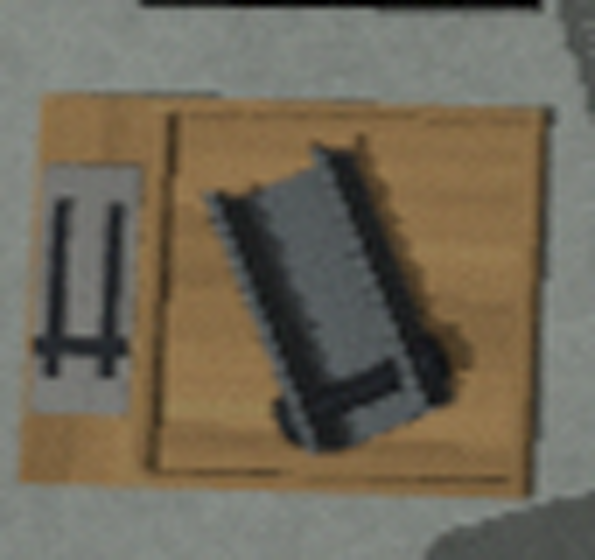

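```bash
python3 - <<'E'
from h import *
import pickle
f=pickle.load(open('fe.pkl','rb'))
q=lambda u,v,z:(onz(f,95+u/7-.43,170+v/7-.43,z)[:2]*1000).round()
print(q(311,296,.048),[q(*p,.048).tolist() for p in[(207,193),(318,150),(308,445),(412,398)]])
N=[q(*p,.014).tolist() for p in[(172,112),(545,108),(530,492),(150,470)]];print(N,'outer',[q(*p,.014).tolist() for p in[(42,95),(548,107),(530,495),(20,483)]])
print('nest inner edges y at top', q(160,300,.014),q(538,300,.014))
E
```

```text
[444. 223.] [[483.0, 266.0], [501.0, 224.0], [387.0, 222.0], [406.0, 182.0]]
[[517.0, 295.0], [523.0, 144.0], [369.0, 143.0], [373.0, 296.0]] outer [[522.0, 348.0], [523.0, 143.0], [368.0, 143.0], [366.0, 347.0]]
nest inner edges y at top [441. 295.] [445. 143.]
```

```bash
python3 -c "
from station import arm
print(arm.job_done())"
```

```text
the job is handed in; nothing more can be done
None
```

I set the bracket aside on the mat, then moved all three fittings into their own labelled trays and handed the job in at about 29 s; by the last camera check each lay within about 4 mm of its tray's middle, but the hand-in call gave no verdict.

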